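# Let the bench lift down on its release valve

## Robot

A 6-joint arm with a two-finger parallel gripper is mounted at the origin on the work surface. World frame = base frame: x ahead of the robot, y to its left, z up, the work surface at z = 0. Lengths are in mm, angles in rad, forces in N, time in s.
With the tool pointing down it reaches from about 350 to 775 mm from the base axis. Payload 7.3 kg.
Tool frame: the origin (TCP) lies on the centre line of the jaws, within the pads' length; the fingertips stand 17 mm ahead of it and the grasp point (between the pads) lies 2 mm behind it; z points along the fingers, y is the line along which they close (so a half turn about z gives the same grasp; the last joint's range is limited). The gripper opens to 92 mm and grips with 3 to 60 N. Pads are 19 mm wide; open, the fingers measure 130 mm over their backs; the gripper's body (75 mm by 190 mm) begins 47 mm behind the grasp point.
Start: joints at [-1.249, 0.342, 1.524, -0, 1.275, -0.146], TCP at [236.76, -468.606, 204.541] pointing down, gripper open.
Joint ranges: [-2.53, 2.53], [-0.77, 2.02], [0.04, 2.7], [-1, 4.14], [0.28, 2.66], [-3.11, 3.11]. Speed limits (rad/s): [2.57, 2.57, 3.14, 3.14, 3.14, 3.14].

## Interface

Orientations are given as [roll, pitch, yaw] about the fixed x, y, z axes, in that order (R = Rz(yaw) Ry(pitch) Rx(roll)).
In Python, from plant import bot gives the robot as it stands. The module is installed in compiled form; this text tells all that it offers.
- The arm moves only by the shell command python3 -m pendant 'ROWS'. ROWS is JSON, a list of rows, each a list of 3 entries, a list of its own where there are three numbers: the shift along the world's x, y, z as a fraction of full scale, then the turn, a rotation vector about the world's x, y, z as a fraction of full scale, then the opening, from -1 (shut) to 1 (fully open), so that 0 is half open. In form: [[[tx, ty, tz], [rx, ry, rz], claw], ...]. A call has exactly 10 rows; each row shifts and turns the commanded pose from where the row before left it; what a row does not reach is not made up. Full scale, the value 1, is 30 mm for a shift and 0.12 rad for a turn. A row lasts 1/12 s, in which the tool goes at most 41.7 mm and 7.16 degrees, less where a joint would pass 70% of its speed; a pose out of reach is approached as far as the arm can. A call with a number of a shift or a turn outside -1 to 1 is refused whole. A call with a gripper value outside its range is refused whole. The fingers move at their own pace and stop on an object; the grip force is fixed at half the most. Time passes only in rows, so rows that do not move let the fingers close, or fill a call up. It gives the time, the measured TCP pose, the force, the opening and the grip force at its end, in the units of the state.
- bot.get_obs(): the state, without advancing time (a new reading comes with each control period).
- bot.capture(name): name is "scene" or "top" or "wrist"; returns the picture (400x640x3 uint8, blue, green, red); there is no depth.
- bot.camera_params(name): a dict with "fovy" (degrees; the focal length in pixels is half the picture's height over the tangent of half this angle, whatever the lens; pixels are square), "cx", "cy" (the principal point, pixels), "camera_from_world" (4x4, takes a point from world to camera coordinates). Camera axes: x right, y down, z forward; pixel columns grow to the right and rows downward; lengths in mm; the calibration is good to about 2 mm. A picture is of the moment at which its call begins: read the wrist's pose just before it. camera_params takes no time and is no camera call; for the wrist camera it gives the pose at the moment of the call.
- bot.close_job(): hands the job in; it is judged then, once.
The state is a dict: "time": time; "joint_positions": joint angles; "dq": joint speeds; "tau": joint torques, N m; "tool_pos": TCP position; "tcp_rot": TCP orientation; "contact_force": force on the tool from outside, world axes, zero at the start; "moment": the same for the moment, N m; "grip_width": finger opening in mm; "finger_force": force on a finger pad.
Only numpy, scipy, OpenCV 4.12 (cv2) and the standard library are available. Lean on these libraries where they do the work, as an engineer would, in place of code of your own. Each camera call takes 0.05 s, during which the arm holds its last target. There are 200 camera calls.

## Task

The basin of jars stands raised on the hydraulic bench lift. Crack the pump's release valve open by its lever, just far enough that the basin sinks slowly (never faster than 25 mm a second) all the way down under its own weight; then swing the lever back and press it snugly against its rubber bumper with about 10 N (never more than 18 N), and let go so that it stays there. Do not touch the basin or its platen, and leave the other things on the counter where they are.

Things in the scene. Friction and masses are not known exactly. Their poses are not given: they have to be found in the camera images.
- lift: Hydraulic lift fixed to the counter: steel base plate 240 mm (its x) by 460 mm (its y), 12 mm thick. Origin at the middle of the plate's underside, z up. The lifting cylinder stands at its (0, +110) mm; the hand-pump block, 80 x 60 mm and 70 mm tall, carries the release valve at (0, -140) mm, its tank and pump handle (not used) on the +x side. Nothing on the pump or valve is taller than 134 mm.
- valve_axis (a point): Point on the valve's upright turning axis, fixed to the lift, 111 mm above the counter, level with the middle of the knob; axes as the lift's. The valve turns against 0.1 to 0.3 N m of friction (1 to 4 N at the knob), most when nearly closed, and stays where it is left.
- knob (a point): Middle of the upright black knob on the free end of the valve lever: a cylinder 16 mm across, 46 mm tall (88 to 134 mm above the counter), 75 mm from the valve axis. Under it is the flat steel lever, 12 mm wide, top face 90 mm above the counter. At 0 rad the lever points along the lift's -x. The knob may be pinched from above or pushed; it turns with the lever.
- valve (a joint): Lever angle in rad, anticlockwise from above = opening; closed where the lever meets its bumper, which is set anywhere from -0.035 to 0.035; at most 1.4. Starts at 0.04 to 0.06. The basin starts to sink somewhere between 0.1 and 0.85, differing with its unknown load; past that its speed grows by 10 to 25 mm/s per further 0.1 rad. Turning back slows or stops it.
- platen (a joint): Height in m of the platen with the basin above its lowest position; 0 = fully down. Starts at 0.055 to 0.085. It follows the valve at once, without inertia.
- rim (a point): Centre of the rim of the aluminium basin on the platen, which holds five closed jars: rim 224 mm across, 71 mm above the platen's underside, jars 15 mm above the rim. The platen's underside is 95 mm above the counter when fully down. Do not touch.
- seat: Rubber bumper, 12 mm across, on a bracket of the lift: it stops the closing lever on the lift's +y side of the lever, 55 mm from the valve axis, 86 mm above the counter; origin in its contact face, axes as the lift's. It gives under 1 mm per 20 N, so come onto it by feel. A push of F newtons at the knob beyond what turning takes presses it with 1.36 F; F of 5 to 12 N seats the lever properly.
- sauce: Bystander: closed amber sauce bottle, 52 mm across, 150 mm tall. Origin at its underside's middle; leave alone.
- jar: Bystander: closed glass jar, 72 mm across, 85 mm tall. Origin at its underside's middle; leave alone.
- bowl: Bystander: terracotta bowl, 120 mm across, 50 mm tall. Origin at its underside's middle; leave alone.
- mug: Bystander: aluminium mug, 72 mm across, 80 mm tall. Origin at its underside's middle; leave alone.
- can: Bystander: steel can, 68 mm across, 60 mm tall. Origin at its underside's middle; leave alone.
- spoon: Bystander: wooden spoon lying on the counter, about 200 mm long. Origin at its underside's middle; leave alone.
- weight: Bystander: brass scale weight, 50 mm across, 40 mm tall. Origin at its underside's middle; leave alone.

How it is judged:
By the outcome, as a careful person would: the job done as asked, in the order asked, and still so for the second after the job is handed in, with the robot touching nothing.
It also fails if it takes over 72 s, if anything falls off the work surface, if the arm or the gripper's body presses on something with over 40 N, if the wrist force passes 120 N, or if a joint passes its speed limit or range.

## Working session

There is one attempt and no reset: what is moved stays moved. The work goes in short steps, Python scripts to look and compute and a shell command to move; the robot and the scene stay as the last step left them, time stands still between calls to the robot, and variables do not carry over. Pictures are saved under pics/ and viewed, at most 10 in all, crops included, and the job is handed in when it is done.

```bash
mkdir -p pics; python3 - <<'E'
from plant import bot
import cv2,numpy as np
o=bot.get_obs();print(o)
for n in("scene","top"):
    p=bot.camera_params(n);print(n,p);cv2.imwrite(f"pics/{n}0.png",bot.capture(n))
E
```

```text
{'time': 0.0, 'joint_positions': array([-1.24900283e+00,  3.42731810e-01,  1.52501900e+00, -1.95404969e-05,
        1.27542590e+00, -1.46006058e-01]), 'dq': array([ 2.38690885e-04, -6.29206266e-05,  3.25264363e-04,  1.81797578e-03,
       -3.71980347e-04,  2.83597554e-03]), 'tau': array([-1.14687671e-03, -4.31246567e+01, -2.44225305e+01,  7.17203692e-02,
        5.59252349e-02, -1.25113656e-04]), 'tool_pos': array([ 236.60131255, -468.1555634 ,  203.83959784]), 'tcp_rot': array([-3.14002273e+00, -2.11974503e-04,  4.67805094e-01]), 'contact_force': array([-0.79701032, -0.31512381, -0.24889257]), 'moment': array([0.00607674, 0.05075435, 0.02172069]), 'finger_force': 0.0, 'grip_width': 91.82635293945438}
scene {'fovy': 46.74744082573233, 'cx': 323.4958133717535, 'cy': 205.4852304414443, 'camera_from_world': array([[ 8.54711585e-01,  5.18821868e-01,  1.70872831e-02,
        -4.82140031e+02],
       [ 2.87145807e-01, -4.45111574e-01, -8.48188052e-01,
        -4.36876485e+01],
       [-4.32452762e-01,  7.29862696e-01, -5.29419543e-01,
         1.53531973e+03],
       [ 0.00000000e+00,  0.00000000e+00,  0.00000000e+00,
         1.00000000e+00]])}
top {'fovy': 56.20793983137022, 'cx': 315.35533421506426, 'cy': 201.2384691415887, 'camera_from_world': array([[ 1.70088198e-02, -9.99801469e-01,  1.03789056e-02,
         2.71060940e+01],
       [-9.88152693e-01, -1.83923745e-02, -1.52367895e-01,
         5.50957434e+02],
       [ 1.52528538e-01, -7.66434548e-03, -9.88269347e-01,
         9.02425602e+02],
       [ 0.00000000e+00,  0.00000000e+00,  0.00000000e+00,
         1.00000000e+00]])}
```

View pics/scene0.png

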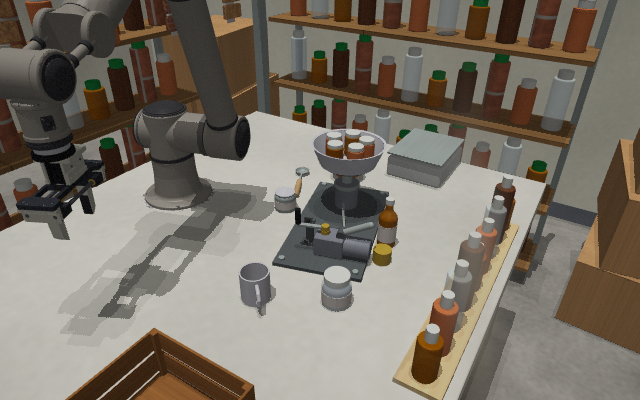

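View pics/top0.png

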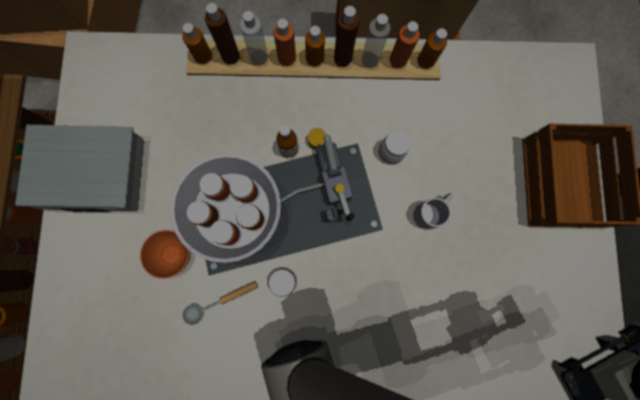

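The scene view shows the lift at about (340,230) with the knob near (298,215). The top view shows the plate corners near (358,146), (380,228) and (208,270), the yellow valve at (340,188) and the lever pointing down-right. I'll enlarge both.

```bash
python3 - <<'E'
import cv2,numpy as np
a=cv2.imread("pics/top0.png")[130:250,290:410];b=cv2.imread("pics/scene0.png")[180:280,270:390]
a=cv2.resize(a,(480,480),interpolation=cv2.INTER_CUBIC)
b=cv2.resize(b[:, :],(0,0),fx=4,fy=4,interpolation=cv2.INTER_CUBIC)[:, :320]
b=np.vstack([b,np.zeros((80,320,3),np.uint8)])
cv2.imwrite("pics/crop1.png",np.hstack([a,b]))
E
```

```text
(no output)
```

View pics/crop1.png

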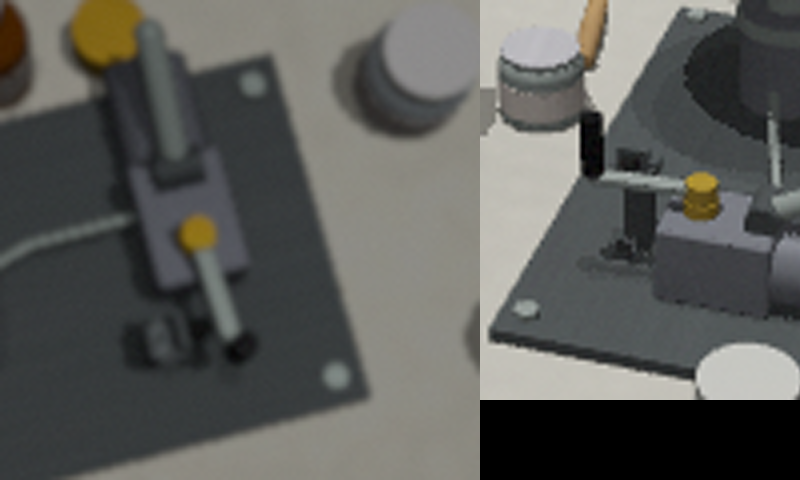

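The crop shows the knob at top-view pixel (350,217) and scene pixel (298,216). The valve cap is at top (339.5,188) and scene (325.5,226). The plate's near corners in the top view are (358,144) and (382,228), and the bumper bracket stands left of the lever in that view.

```bash
cat >h.py <<'E'
from plant import bot
import numpy as np,cv2
def ray(n,u,v):
    p=bot.camera_params(n);f=200/np.tan(np.radians(p["fovy"]/2));T=p["camera_from_world"];R=T[:3,:3]
    d=R.T@np.array([(u-p["cx"])/f,(v-p["cy"])/f,1]);return -R.T@T[:3,3],d/np.linalg.norm(d)
def plane(n,u,v,z):
    c,d=ray(n,u,v);return c+d*(z-c[2])/d[2]
def tri(*uv):
    A=0;b=0
    for n,u,v in uv:
        c,d=ray(n,u,v);P=np.eye(3)-np.outer(d,d);A=A+P;b=b+P@c
    return np.linalg.solve(A,b)
def proj(n,X):
    p=bot.camera_params(n);f=200/np.tan(np.radians(p["fovy"]/2));x=p["camera_from_world"]@np.r_[X,1];return x[:2]/x[2]*f+[p["cx"],p["cy"]]
E
python3 - <<'E'
from h import *
np.set_printoptions(precision=1,suppress=True)
k=tri(("top",350,216.7),("scene",298,216.2));v=tri(("top",339.5,188.2),("scene",325.5,226))
print("knob",k,"cap",v,np.linalg.norm((k-v)[:2]))
print("knob top plane",plane("top",350,216.7,125))
c=np.array([plane("top",*q,12) for q in((358,143.75),(382,228),(208,270))]);print(c)
ex=c[0]-c[1];ey=c[2]-c[1];print(np.linalg.norm(ex),np.linalg.norm(ey),np.arctan2(ex[1],ex[0]),np.arctan2(-ey[0],ey[1]))
m=c[:2].mean(0);t=np.arctan2(ex[1],ex[0])
R=np.array([[np.cos(t),-np.sin(t)],[np.sin(t),np.cos(t)]])
o=m[:2]+R@[0,230];print("lift",o,t,"valve",o+R@[0,-140],"knob0",o+R@[-75,-140])
for n,q in dict(rim=(228,209),mug=(430,213),jar=(394,147)).items(): print(n,plane("top",*q,220 if n=="rim" else 80))
E
```

```text
knob [506.6 -42.8 108.9] cap [577.6 -19.1  89.8] 74.84101762943342
knob top plane [503.3 -42.2 125. ]
[[ 712.4  -74.5   12. ]
 [ 488.4 -136.4   12. ]
 [ 374.4  304.6   12. ]]
232.42103794445518 455.5549029205201 0.269572906457457 0.2529246501261407
lift [539.1 116.2] 0.269572906457457 valve [576.4 -18.7] knob0 [504.1 -38.7]
rim [503.7 215.3 220. ]
mug [ 520.9 -240.2   80. ]
jar [ 684.3 -155.5   80. ]
```

```bash
python3 -m pendant '[[[0.5,0.8,0],[0,0,-0.13],0],[[0.6,0.95,0],[0,0,-0.13],0],[[0.6,0.95,0],[0,0,-0.13],0],[[0.6,0.95,0],[0,0,-0.13],0],[[0.6,0.95,0],[0,0,-0.13],0],[[0.6,0.95,0],[0,0,-0.13],0],[[0.6,0.95,0],[0,0,-0.13],0],[[0.6,0.95,0],[0,0,-0.13],0],[[0.6,0.95,0],[0,0,-0.13],0],[[0.6,0.95,0],[0,0,-0.14],0]]'
```

```text
time: 0.93
tool_pos: [414.2, -186.5, 204.4]
tcp_rot: [-3.141, 0.0, 0.31]
contact_force: [0.6, 0.1, 0.4]
grip_width: 46.2
finger_force: 0.0
```

```bash
python3 -m pendant '[[[0.38,0.6,0],[0,0,0],0],[[0.38,0.6,0],[0,0,0],0],[[0.38,0.6,0],[0,0,0],0],[[0.38,0.6,0],[0,0,0],0],[[0.38,0.6,0],[0,0,0],0],[[0.38,0.6,0],[0,0,0],0],[[0.38,0.6,0],[0,0,0],0],[[0.38,0.6,0],[0,0,0],0],[[0,0,0],[0,0,0],0],[[0,0,0],[0,0,0],0]]'
python3 - <<'E'
from h import *
p=bot.camera_params("wrist");w=bot.capture("wrist");t=bot.capture("top")
print(proj("wrist",[505.5,-42,134]),proj("wrist",[505.5,-42,88]),proj("wrist",[577,-19,111]))
cv2.imwrite("pics/w1.png",w);cv2.imwrite("pics/t1.png",t)
E
```

```text
time: 1.77
tool_pos: [504.8, -43.4, 204.0]
tcp_rot: [-3.141, 0.001, 0.313]
contact_force: [-0.5, 0.4, 0.5]
grip_width: 45.9
finger_force: 0.0
[315.80706933 197.77115178] [316.1783936  183.62726719] [315.7549275  108.65300603]
```

View pics/w1.png

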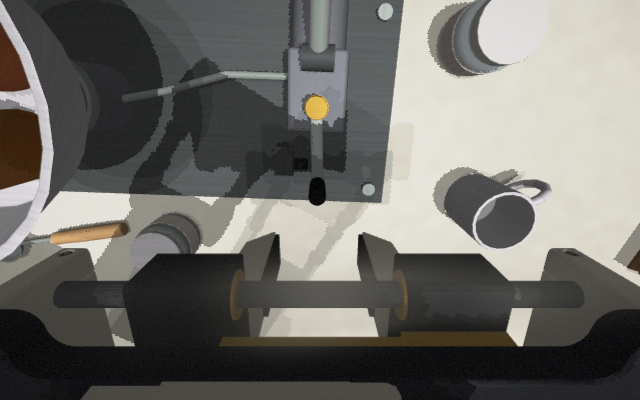

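The wrist view shows the knob at (317,190), within about 1 px of prediction, and centred between the jaws. The bumper bracket is at (293,162), left of the lever. Next I descend straddling the knob and then narrow the jaws.

```bash
python3 -m pendant '[[[0,0,-0.4],[0,0,0],0],[[0,0,-0.4],[0,0,0],0],[[0,0,-0.4],[0,0,0],0],[[0,0,-0.4],[0,0,0],0],[[0,0,-0.4],[0,0,0],0],[[0,0,-0.3],[0,0,0],0],[[0,0,-0.2],[0,0,0],0],[[0,0,-0.1],[0,0,0],-0.35],[[0,0,0],[0,0,0],-0.35],[[0,0,0],[0,0,0],-0.35]]'
cat >look.py <<'E'
from h import *
import sys,os
np.set_printoptions(precision=1,suppress=True)
o=bot.get_obs();im=bot.capture("scene");cv2.imwrite("pics/s_%.2f.png"%o["time"],im)
# basin vertical shift vs first picture, by template match with parabola refinement
r=cv2.imread("pics/scene0.png")
T=r[128:178,312:386];S=im[118:213,309:389]
m=cv2.matchTemplate(S,T,cv2.TM_CCOEFF_NORMED);_,s,_,(x,y)=cv2.minMaxLoc(m)
d=0
if 0<y<m.shape[0]-1:
    a,b,c=m[y-1,x],m[y,x],m[y+1,x];d=(a-c)/(2*(a-2*b+c))
L=np.array([513,220,0.])
k=proj("scene",L+[0,0,150])[1]-proj("scene",L+[0,0,250])[1]
px=y+d-10
yaw=o["tcp_rot"][2];t=np.array([np.sin(yaw),-np.cos(yaw)]);f=o["contact_force"]
print("t %.2f drop %.1f mm (score %.2f) tcp"%(o["time"],px*100/k,s),o["tool_pos"],"yaw %.3f"%yaw,"force",f,"tang %.1f"%(f[:2]@t),"grip %.1f"%o["grip_width"])
dd=o["tool_pos"][:2]-[577,-19.]
print("lever angle of tcp %.3f r %.1f"%((np.arctan2(-dd[1],-dd[0])-0.26),np.hypot(*dd)))
E
python3 look.py
python3 - <<'E'
from h import *
for h in (0,.055,.07,.085): print(h,proj("scene",[510,222,166+h*1000]))
E
```

```text
time: 2.7
tool_pos: [505.2, -44.4, 126.9]
tcp_rot: [3.141, -0.001, 0.31]
contact_force: [-0.0, 0.4, -0.2]
grip_width: 31.6
finger_force: 0.0
t 2.70 drop 0.0 mm (score 0.87) tcp [505.2 -44.4 126.9] yaw 0.310 force [-0.   0.4 -0.2] tang -0.3 grip 31.6
lever angle of tcp 0.079 r 76.2
0 [347.41055891 159.8874842 ]
0.055 [348.24248384 143.03540862]
0.07 [348.47559232 138.31339404]
0.085 [348.71145571 133.53557395]
```

```bash
python3 -m pendant '[[[0.007,-0.022,0],[0,0,0],-0.35],[[0.007,-0.022,0],[0,0,0],-0.35],[[0.007,-0.022,0],[0,0,0],-0.35],[[0.007,-0.022,0],[0,0,0],-0.35],[[0.007,-0.022,0],[0,0,0],-0.35],[[0.007,-0.022,0],[0,0,0],-0.35],[[0.007,-0.022,0],[0,0,0],-0.35],[[0.007,-0.022,0],[0,0,0],-0.35],[[0.007,-0.022,0],[0,0,0],-0.35],[[0.007,-0.022,0],[0,0,0],-0.35]]'
cat >>look.py <<'E'
for q in (0.05,):
    c,s=np.cos(q)-1,np.sin(q);v=np.array([c*dd[0]-s*dd[1],s*dd[0]+c*dd[1]])
    print("for +0.05 rad: per row",np.round(v/300,4),"turn",round(q/1.2,4))
E
python3 look.py
```

```text
time: 3.58
tool_pos: [507.1, -50.8, 126.5]
tcp_rot: [3.142, 0.0, 0.311]
contact_force: [-0.6, -0.1, -0.2]
grip_width: 29.8
finger_force: 0.0
t 3.58 drop 0.0 mm (score 0.89) tcp [507.1 -50.8 126.5] yaw 0.311 force [-0.6 -0.1 -0.2] tang -0.1 grip 29.8
lever angle of tcp 0.166 r 76.8
for +0.05 rad: per row [ 0. -0.] turn 0.0417
```

```bash
sed -i 's/np.round(v\/300,4)/"%.4f %.4f"%tuple(v\/300)/' look.py
python3 -m pendant '[[[0.006,-0.0115,0],[0,0,0.042],-0.35],[[0.006,-0.0115,0],[0,0,0.042],-0.35],[[0.006,-0.0115,0],[0,0,0.042],-0.35],[[0.006,-0.0115,0],[0,0,0.042],-0.35],[[0.006,-0.0115,0],[0,0,0.042],-0.35],[[0.006,-0.0115,0],[0,0,0.042],-0.35],[[0.006,-0.0115,0],[0,0,0.042],-0.35],[[0.006,-0.0115,0],[0,0,0.042],-0.35],[[0.006,-0.0115,0],[0,0,0.042],-0.35],[[0.006,-0.0115,0],[0,0,0.042],-0.35]]'
python3 look.py
```

```text
time: 4.47
tool_pos: [508.9, -54.2, 126.6]
tcp_rot: [3.141, -0.0, 0.361]
contact_force: [0.8, 0.1, -0.3]
grip_width: 29.6
finger_force: 0.0
t 4.47 drop 0.0 mm (score 0.91) tcp [508.9 -54.2 126.6] yaw 0.361 force [ 0.8  0.1 -0.3] tang 0.2 grip 29.6
lever angle of tcp 0.217 r 76.7
for +0.05 rad: per row 0.0061 -0.0112 turn 0.0417
```

```bash
python3 -m pendant '[[[0.006,-0.0115,0],[0,0,0.042],-0.35],[[0.006,-0.0115,0],[0,0,0.042],-0.35],[[0.006,-0.0115,0],[0,0,0.042],-0.35],[[0.006,-0.0115,0],[0,0,0.042],-0.35],[[0.006,-0.0115,0],[0,0,0.042],-0.35],[[0.006,-0.0115,0],[0,0,0.042],-0.35],[[0.006,-0.0115,0],[0,0,0.042],-0.35],[[0.006,-0.0115,0],[0,0,0.042],-0.35],[[0.006,-0.0115,0],[0,0,0.042],-0.35],[[0.006,-0.0115,0],[0,0,0.042],-0.35]]'
python3 look.py
python3 - <<'E'
from h import *
w=bot.capture("wrist");cv2.imwrite("pics/w2.png",w)
E
```

```text
time: 5.35
tool_pos: [510.7, -57.7, 126.5]
tcp_rot: [3.141, 0.0, 0.412]
contact_force: [0.1, 0.3, 0.6]
grip_width: 29.9
finger_force: 0.0
t 5.35 drop 0.0 mm (score 0.95) tcp [510.7 -57.7 126.5] yaw 0.412 force [0.1 0.3 0.6] tang -0.3 grip 29.9
lever angle of tcp 0.268 r 76.8
for +0.05 rad: per row 0.0067 -0.0109 turn 0.0417
```

View pics/w2.png

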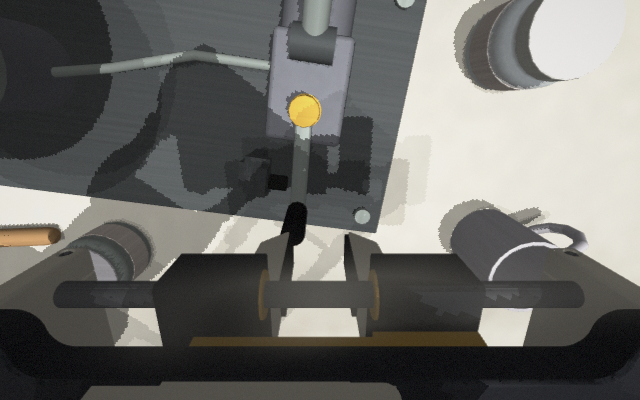

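The wrist view shows the knob at (294,222), next to the left finger tip at (285,240). The lever slants left of vertical, so it has barely moved. I'll compute where the pads and knob project.

```bash
python3 - <<'E'
from h import *
o=bot.get_obs();y=o["tcp_rot"][2];t=np.array([np.sin(y),-np.cos(y)]);x=np.array([np.cos(y),np.sin(y)]);p=o["tool_pos"]
print("tcp",proj("wrist",p),"tip",proj("wrist",p-[0,0,17]))
for a in(-9.5,9.5):
  for z in(-17,10): print("left pad",a,z,proj("wrist",p+np.r_[x*a-t*14.9,z]))
for q in(.03,.05,.08,.11):
  k=np.array([577,-19])-75*np.array([np.cos(.26+q),np.sin(.26+q)])
  print(q,proj("wrist",np.r_[k,134]),proj("wrist",np.r_[k,92]))
print("valve",proj("wrist",[577,-19,118]))
E
```

```text
tcp [317.90867765 233.86796796] tip [317.94132791 223.65463634]
left pad -9.5 -17 [297.48280174 235.67793727]
left pad -9.5 10 [294.68811748 254.06596991]
left pad 9.5 -17 [296.90567448 211.29195368]
left pad 9.5 10 [293.94270478 226.89163273]
0.03 [289.67838462 236.33500043] [294.64505417 212.44002346]
0.05 [292.02004326 236.57281768] [296.5799349  212.64200329]
0.08 [295.5367196  236.84975083] [299.486358   212.87722734]
0.11 [299.05662946 237.03087431] [302.39607539 213.03108383]
valve [303.31759484 114.37462705]
```

```bash
python3 - <<'E'
from h import *
a=cv2.imread("pics/w2.png")[190:330,240:400];b=cv2.imread("pics/w1.png")[190:330,240:400]
g=lambda i:cv2.resize((np.clip((i/255.)**.5,0,1)*255).astype(np.uint8),None,fx=2.5,fy=2.5,interpolation=cv2.INTER_CUBIC)
cv2.imwrite("pics/c2.png",np.hstack([g(a),g(b)]))
o=bot.get_obs();y=o["tcp_rot"][2];t=np.array([np.sin(y),-np.cos(y)]);x=np.array([np.cos(y),np.sin(y)]);p=o["tool_pos"]
for h in(15,23):
  for z in(-17,0,30):
    print(h,z,*[np.round(proj("wrist",p+np.r_[x*a+t*h,z])) for a in(-9.5,9.5)])
E
```

```text
15 -17 [339. 236.] [339. 211.]
15 0 [340. 247.] [341. 221.]
15 30 [344. 271.] [345. 242.]
23 -17 [350. 236.] [350. 211.]
23 0 [352. 247.] [353. 221.]
23 30 [358. 271.] [359. 242.]
```

View pics/c2.png

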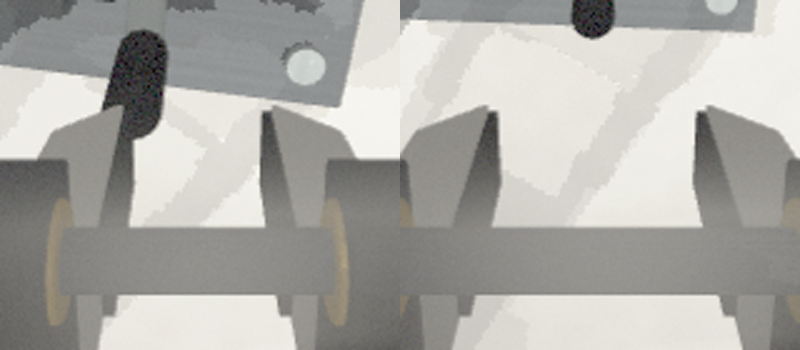

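The crop shows the left finger passing in front of the knob, with its tip apparently above the knob top. That matches the zero force. I'll check the tip height in the scene and top views.

```bash
python3 - <<'E'
from h import *
import glob
s=cv2.imread(sorted(glob.glob("pics/s_*"))[-1])[150:250,250:370]
g=lambda i:cv2.resize((np.clip((i/255.)**.6,0,1)*255).astype(np.uint8),None,fx=6,fy=6,interpolation=cv2.INTER_CUBIC)
o=bot.get_obs();y=o["tcp_rot"][2];t=np.array([np.sin(y),-np.cos(y)]);p=o["tool_pos"]
for h in(-15,15):
  for z in(-17,25): print(h,z,(proj("scene",p+np.r_[t*h,z])-[250,150])*6)
k=np.array([577,-19])-75*np.array([np.cos(.31),np.sin(.31)])
print("knob top/bot",(proj("scene",np.r_[k,134])-[250,150])*6,(proj("scene",np.r_[k,88])-[250,150])*6)
cv2.imwrite("pics/c3.png",g(s))
E
```

```text
-15 -17 [278.73604193 395.97704701]
-15 25 [277.39565563 315.04184953]
15 -17 [266.06720637 433.5398006 ]
15 25 [264.45929133 351.57961704]
knob top/bot [282.27268924 347.69432814] [283.63008402 434.80081922]
```

View pics/c3.png

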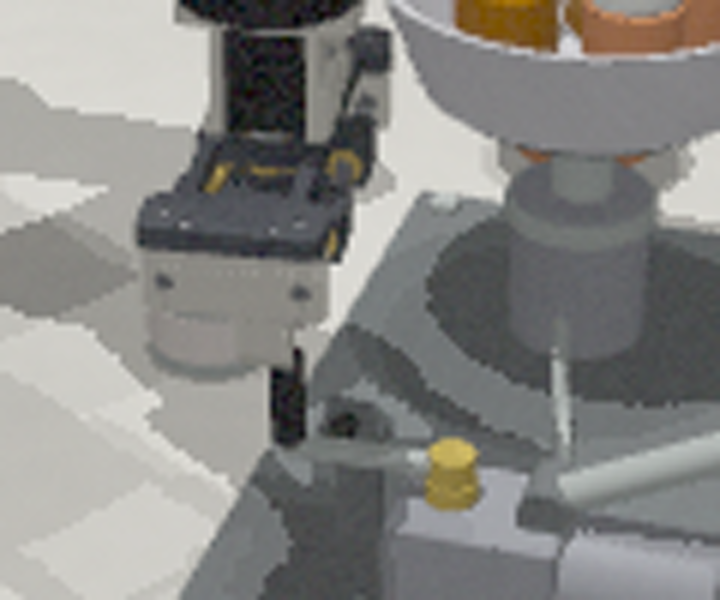

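Both views put the fingertips about 40 mm higher than the tool data says, above the knob top. I'll go back over the knob with the jaws wider, then descend further while watching the force.

```bash
python3 -m pendant '[[[-0.034,0.105,0],[0,0,-0.17],0],[[-0.034,0.105,0],[0,0,-0.17],0],[[-0.034,0.105,0],[0,0,-0.17],0],[[-0.034,0.105,0],[0,0,-0.17],0],[[-0.034,0.105,0],[0,0,-0.17],0],[[0,0,-0.1],[0,0,0],0],[[0,0,-0.1],[0,0,0],0],[[0,0,-0.1],[0,0,0],0],[[0,0,-0.1],[0,0,0],0],[[0,0,-0.1],[0,0,0],0]]'
python3 -m pendant '[[[0,0,-0.06],[0,0,0],0],[[0,0,-0.06],[0,0,0],0],[[0,0,-0.06],[0,0,0],0],[[0,0,-0.06],[0,0,0],0],[[0,0,-0.06],[0,0,0],0],[[0,0,-0.06],[0,0,0],0],[[0,0,-0.06],[0,0,0],0],[[0,0,-0.06],[0,0,0],0],[[0,0,-0.06],[0,0,0],0],[[0,0,-0.06],[0,0,0],0]]'
python3 look.py;python3 - <<'E'
from h import *
import glob
g=lambda i:cv2.resize((np.clip((i/255.)**.6,0,1)*255).astype(np.uint8),None,fx=3.3,fy=3.3,interpolation=cv2.INTER_CUBIC)
s=cv2.imread(max(glob.glob("pics/s_*"),key=lambda f:float(f[7:-4])))[150:250,250:370]
w=bot.capture("wrist");cv2.imwrite("pics/w3.png",w)
cv2.imwrite("pics/c4.png",np.hstack([g(s),g(w[190:290,260:380])]))
E
```

```text
time: 6.28
tool_pos: [505.5, -42.0, 111.1]
tcp_rot: [-3.142, 0.0, 0.309]
contact_force: [0.5, 0.5, -0.1]
grip_width: 45.8
finger_force: 0.0
time: 7.12
tool_pos: [505.6, -41.9, 93.4]
tcp_rot: [3.141, -0.0, 0.309]
contact_force: [0.9, -0.4, -0.5]
grip_width: 45.9
finger_force: 0.0
t 7.12 drop 0.0 mm (score 0.83) tcp [505.6 -41.9  93.4] yaw 0.309 force [ 0.9 -0.4 -0.5] tang 0.6 grip 45.9
lever angle of tcp 0.050 r 75.0
for +0.05 rad: per row 0.0041 -0.0118 turn 0.0417
```

View pics/c4.png

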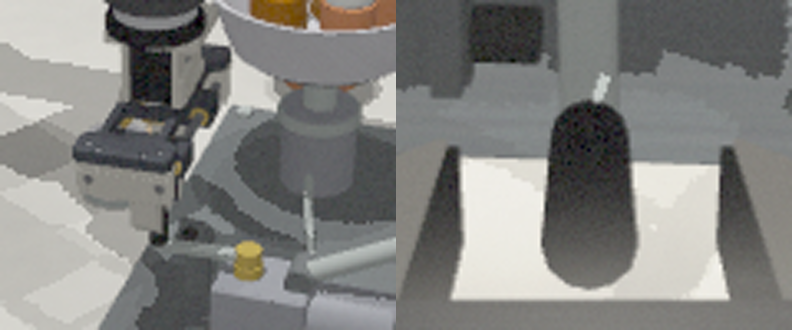

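The wrist crop now shows the knob between the fingers and centred, and the scene crop shows only its bottom below the fingertips. I narrow the jaws and take up the gap.

```bash
python3 -m pendant '[[[0.0066,-0.02,-0.013],[0,0,0],-0.35],[[0.0066,-0.02,-0.013],[0,0,0],-0.35],[[0.0066,-0.02,-0.013],[0,0,0],-0.35],[[0.0066,-0.02,-0.013],[0,0,0],-0.35],[[0.0066,-0.02,-0.013],[0,0,0],-0.35],[[0.0066,-0.02,-0.013],[0,0,0],-0.35],[[0.0066,-0.02,-0.013],[0,0,0],-0.35],[[0.0066,-0.02,-0.013],[0,0,0],-0.35],[[0.0066,-0.02,-0.013],[0,0,0],-0.35],[[0.0066,-0.02,-0.013],[0,0,0],-0.35]]'
python3 look.py
```

```text
time: 8.05
tool_pos: [507.6, -47.9, 89.6]
tcp_rot: [3.141, 0.0, 0.309]
contact_force: [-0.7, -1.2, -0.7]
grip_width: 30.1
finger_force: 0.0
t 8.05 drop -0.0 mm (score 0.86) tcp [507.6 -47.9  89.6] yaw 0.309 force [-0.7 -1.2 -0.7] tang 0.9 grip 30.1
lever angle of tcp 0.135 r 75.2
for +0.05 rad: per row 0.0051 -0.0114 turn 0.0417
```

```bash
python3 -m pendant '[[[0.0055,-0.0115,0],[0,0,0.042],-0.35],[[0.0055,-0.0115,0],[0,0,0.042],-0.35],[[0.0055,-0.0115,0],[0,0,0.042],-0.35],[[0.0055,-0.0115,0],[0,0,0.042],-0.35],[[0.0055,-0.0115,0],[0,0,0.042],-0.35],[[0.0055,-0.0115,0],[0,0,0.042],-0.35],[[0.0055,-0.0115,0],[0,0,0.042],-0.35],[[0.0055,-0.0115,0],[0,0,0.042],-0.35],[[0.0055,-0.0115,0],[0,0,0.042],-0.35],[[0.0055,-0.0115,0],[0,0,0.042],-0.35]]'
python3 look.py
```

```text
time: 8.93
tool_pos: [509.1, -51.3, 89.6]
tcp_rot: [-3.142, 0.0, 0.36]
contact_force: [0.0, 2.7, -0.3]
grip_width: 29.9
finger_force: 1.1
t 8.93 drop -0.0 mm (score 0.89) tcp [509.1 -51.3  89.6] yaw 0.360 force [ 0.   2.7 -0.3] tang -2.5 grip 29.9
lever angle of tcp 0.184 r 75.2
for +0.05 rad: per row 0.0057 -0.0112 turn 0.0417
```

```bash
python3 -m pendant '[[[0.006,-0.011,0],[0,0,0.042],-0.35],[[0.006,-0.011,0],[0,0,0.042],-0.35],[[0.006,-0.011,0],[0,0,0.042],-0.35],[[0.006,-0.011,0],[0,0,0.042],-0.35],[[0.006,-0.011,0],[0,0,0.042],-0.35],[[0.006,-0.011,0],[0,0,0.042],-0.35],[[0.006,-0.011,0],[0,0,0.042],-0.35],[[0.006,-0.011,0],[0,0,0.042],-0.35],[[0.006,-0.011,0],[0,0,0.042],-0.35],[[0.006,-0.011,0],[0,0,0.042],-0.35]]'
python3 look.py
```

```text
time: 9.82
tool_pos: [510.9, -54.6, 89.6]
tcp_rot: [-3.142, 0.0, 0.411]
contact_force: [-0.9, 1.0, -0.0]
grip_width: 30.1
finger_force: 1.1
t 9.82 drop 0.6 mm (score 0.90) tcp [510.9 -54.6  89.6] yaw 0.411 force [-0.9  1.  -0. ] tang -1.3 grip 30.1
lever angle of tcp 0.234 r 75.1
for +0.05 rad: per row 0.0062 -0.0109 turn 0.0417
```

```bash
tail -n1 /dev/null; python3 -c "
from h import *
a=cv2.imread('pics/scene0.png')[128:178,312:386];import glob
f=max(glob.glob('pics/s_*'),key=lambda f:float(f[7:-4]));b=cv2.imread(f)[128:178,312:386]
print(f,cv2.phaseCorrelate(a.mean(2),b.mean(2)))"
```

```text
pics/s_9.82.png ((0.5432470197437382, 0.06898811268888494), 0.7443881038191895)
```

```bash
python3 -m pendant '[[[0,0,0],[0,0,0],-0.35],[[0,0,0],[0,0,0],-0.35],[[0,0,0],[0,0,0],-0.35],[[0,0,0],[0,0,0],-0.35],[[0,0,0],[0,0,0],-0.35],[[0,0,0],[0,0,0],-0.35],[[0,0,0],[0,0,0],-0.35],[[0,0,0],[0,0,0],-0.35],[[0,0,0],[0,0,0],-0.35],[[0,0,0],[0,0,0],-0.35]]'
python3 look.py
```

```text
time: 10.7
tool_pos: [511.1, -54.6, 89.7]
tcp_rot: [3.141, -0.0, 0.41]
contact_force: [-1.5, 1.2, -1.0]
grip_width: 29.6
finger_force: 0.6
t 10.70 drop 6.6 mm (score 0.89) tcp [511.1 -54.6  89.7] yaw 0.410 force [-1.5  1.2 -1. ] tang -1.7 grip 29.6
lever angle of tcp 0.236 r 75.0
for +0.05 rad: per row 0.0062 -0.0108 turn 0.0417
```

Sinking at about 7 mm/s, well within limits. I hold here.

```bash

python3 -m pendant '[[[0,0,0],[0,0,0],-0.35],[[0,0,0],[0,0,0],-0.35],[[0,0,0],[0,0,0],-0.35],[[0,0,0],[0,0,0],-0.35],[[0,0,0],[0,0,0],-0.35],[[0,0,0],[0,0,0],-0.35],[[0,0,0],[0,0,0],-0.35],[[0,0,0],[0,0,0],-0.35],[[0,0,0],[0,0,0],-0.35],[[0,0,0],[0,0,0],-0.35]]' >/dev/null
python3 look.py | head -1
python3 -m pendant '[[[0,0,0],[0,0,0],-0.35],[[0,0,0],[0,0,0],-0.35],[[0,0,0],[0,0,0],-0.35],[[0,0,0],[0,0,0],-0.35],[[0,0,0],[0,0,0],-0.35],[[0,0,0],[0,0,0],-0.35],[[0,0,0],[0,0,0],-0.35],[[0,0,0],[0,0,0],-0.35],[[0,0,0],[0,0,0],-0.35],[[0,0,0],[0,0,0],-0.35]]' >/dev/null
python3 look.py | head -1
python3 -m pendant '[[[0,0,0],[0,0,0],-0.35],[[0,0,0],[0,0,0],-0.35],[[0,0,0],[0,0,0],-0.35],[[0,0,0],[0,0,0],-0.35],[[0,0,0],[0,0,0],-0.35],[[0,0,0],[0,0,0],-0.35],[[0,0,0],[0,0,0],-0.35],[[0,0,0],[0,0,0],-0.35],[[0,0,0],[0,0,0],-0.35],[[0,0,0],[0,0,0],-0.35]]' >/dev/null
python3 look.py
```

```text
t 11.58 drop 9.6 mm (score 0.89) tcp [511.  -54.6  89.7] yaw 0.410 force [-0.6 -0.3 -0.8] tang -0.0 grip 29.9
t 12.47 drop 9.6 mm (score 0.89) tcp [511.1 -54.6  89.7] yaw 0.410 force [-0.4  1.3 -0.8] tang -1.3 grip 29.7
t 13.35 drop 9.6 mm (score 0.89) tcp [511.  -54.6  89.7] yaw 0.410 force [-1.2  0.8  0.3] tang -1.2 grip 29.8
lever angle of tcp 0.235 r 75.0
for +0.05 rad: per row 0.0062 -0.0108 turn 0.0417
```

```bash
python3 - <<'E'
from h import *
import glob
fs=sorted(glob.glob('pics/s_*'),key=lambda f:float(f[7:-4]))
I=[cv2.imread(f)[115:215,305:392].astype(np.float32).mean(2) for f in fs]
r=cv2.imread("pics/scene0.png").astype(np.float32).mean(2)
for f,i in zip(fs,I):
    out=[]
    for (a,b,c,d) in((130,165,325,378),(143,175,315,383),(130,150,325,378)):
        T=r[a:b,c:d];m=cv2.matchTemplate(i,T,cv2.TM_CCOEFF_NORMED);_,s,_,(x,y)=cv2.minMaxLoc(m);out+=[x+305-c,y+115-a,round(s,2)]
    print(f,out,"diff to prev %.2f"%(abs(i-I[max(0,fs.index(f)-1)]).mean()))
E
```

```text
pics/s_2.70.png [0, 0, 1.0, 0, 0, 0.92, 0, 0, 1.0] diff to prev 0.00
pics/s_3.58.png [0, 0, 1.0, 0, 0, 0.92, 0, 0, 1.0] diff to prev 2.62
pics/s_4.47.png [0, 0, 1.0, 0, 0, 0.95, 0, 0, 1.0] diff to prev 2.41
pics/s_5.35.png [0, 0, 1.0, 0, 0, 0.99, 0, 0, 1.0] diff to prev 2.56
pics/s_7.12.png [0, 0, 1.0, 0, 0, 0.88, 0, 0, 1.0] diff to prev 7.43
pics/s_8.05.png [0, 0, 1.0, 0, 0, 0.91, 0, 0, 1.0] diff to prev 4.16
pics/s_8.93.png [0, 0, 1.0, 0, 0, 0.95, 0, 0, 1.0] diff to prev 2.77
pics/s_9.82.png [0, 0, 0.97, 0, 0, 0.96, 0, 0, 0.97] diff to prev 3.95
pics/s_10.70.png [0, 2, 0.98, 0, 2, 0.96, 0, 2, 0.99] diff to prev 8.87
pics/s_11.58.png [0, 3, 0.99, 0, 3, 0.96, 0, 3, 0.99] diff to prev 5.27
pics/s_12.47.png [0, 3, 0.99, 0, 3, 0.96, 0, 3, 0.99] diff to prev 1.30
pics/s_13.35.png [0, 3, 0.99, 0, 3, 0.96, 0, 3, 0.99] diff to prev 1.29
```

The basin sank about 10 mm and then stopped. I open a little further, gently.

```bash
sed -i 's/T=r\[128:178,312:386\];S=im\[118:213,309:389\]/T=r[130:165,325:378];S=im[120:200,322:381]/' look.py
python3 -m pendant '[[[0.004,-0.0065,0],[0,0,0.025],-0.35],[[0.004,-0.0065,0],[0,0,0.025],-0.35],[[0.004,-0.0065,0],[0,0,0.025],-0.35],[[0.004,-0.0065,0],[0,0,0.025],-0.35],[[0.004,-0.0065,0],[0,0,0.025],-0.35],[[0.004,-0.0065,0],[0,0,0.025],-0.35],[[0.004,-0.0065,0],[0,0,0.025],-0.35],[[0.004,-0.0065,0],[0,0,0.025],-0.35],[[0.004,-0.0065,0],[0,0,0.025],-0.35],[[0.004,-0.0065,0],[0,0,0.025],-0.35]]'
python3 look.py
```

```text
time: 14.23
tool_pos: [512.1, -56.6, 89.6]
tcp_rot: [3.142, 0.0, 0.44]
contact_force: [-0.5, 2.2, 0.5]
grip_width: 29.7
finger_force: 1.0
t 14.23 drop 9.7 mm (score 0.99) tcp [512.1 -56.6  89.6] yaw 0.440 force [-0.5  2.2  0.5] tang -2.2 grip 29.7
lever angle of tcp 0.265 r 74.9
for +0.05 rad: per row 0.0065 -0.0106 turn 0.0417
```

```bash

python3 -m pendant '[[[0.004,-0.0065,0],[0,0,0.025],-0.35],[[0.004,-0.0065,0],[0,0,0.025],-0.35],[[0.004,-0.0065,0],[0,0,0.025],-0.35],[[0.004,-0.0065,0],[0,0,0.025],-0.35],[[0.004,-0.0065,0],[0,0,0.025],-0.35],[[0.004,-0.0065,0],[0,0,0.025],-0.35],[[0.004,-0.0065,0],[0,0,0.025],-0.35],[[0.004,-0.0065,0],[0,0,0.025],-0.35],[[0.004,-0.0065,0],[0,0,0.025],-0.35],[[0.004,-0.0065,0],[0,0,0.025],-0.35]]'
python3 look.py
```

```text
time: 15.12
tool_pos: [513.4, -58.5, 89.7]
tcp_rot: [3.142, 0.0, 0.47]
contact_force: [-1.7, 1.0, 0.8]
grip_width: 29.9
finger_force: 1.0
t 15.12 drop 20.9 mm (score 0.93) tcp [513.4 -58.5  89.7] yaw 0.470 force [-1.7  1.   0.8] tang -1.7 grip 29.9
lever angle of tcp 0.296 r 74.9
for +0.05 rad: per row 0.0068 -0.0104 turn 0.0417
```

```bash

python3 -m pendant '[[[0,0,0],[0,0,0],-0.35],[[0,0,0],[0,0,0],-0.35],[[0,0,0],[0,0,0],-0.35],[[0,0,0],[0,0,0],-0.35],[[0,0,0],[0,0,0],-0.35],[[0,0,0],[0,0,0],-0.35],[[0,0,0],[0,0,0],-0.35],[[0,0,0],[0,0,0],-0.35],[[0,0,0],[0,0,0],-0.35],[[0,0,0],[0,0,0],-0.35]]' >/dev/null
python3 look.py
```

```text
t 16.00 drop 32.5 mm (score 0.94) tcp [513.4 -58.5  89.7] yaw 0.470 force [-0.8  0.7 -0.6] tang -1.0 grip 29.7
lever angle of tcp 0.296 r 74.9
for +0.05 rad: per row 0.0069 -0.0104 turn 0.0417
```

```bash

python3 -m pendant '[[[0,0,0],[0,0,0],-0.35],[[0,0,0],[0,0,0],-0.35],[[0,0,0],[0,0,0],-0.35],[[0,0,0],[0,0,0],-0.35],[[0,0,0],[0,0,0],-0.35],[[0,0,0],[0,0,0],-0.35],[[0,0,0],[0,0,0],-0.35],[[0,0,0],[0,0,0],-0.35],[[0,0,0],[0,0,0],-0.35],[[0,0,0],[0,0,0],-0.35]]' >/dev/null
python3 look.py |head -1
python3 -m pendant '[[[0,0,0],[0,0,0],-0.35],[[0,0,0],[0,0,0],-0.35],[[0,0,0],[0,0,0],-0.35],[[0,0,0],[0,0,0],-0.35],[[0,0,0],[0,0,0],-0.35],[[0,0,0],[0,0,0],-0.35],[[0,0,0],[0,0,0],-0.35],[[0,0,0],[0,0,0],-0.35],[[0,0,0],[0,0,0],-0.35],[[0,0,0],[0,0,0],-0.35]]' >/dev/null
python3 look.py|head -1
```

```text
t 16.88 drop 44.1 mm (score 0.91) tcp [513.4 -58.5  89.6] yaw 0.470 force [-0.2  0.7  0. ] tang -0.7 grip 30.2
t 17.77 drop 54.7 mm (score 0.93) tcp [513.4 -58.5  89.6] yaw 0.470 force [-0.7  0.3  0.2] tang -0.6 grip 29.5
```

```bash

python3 -m pendant '[[[0,0,0],[0,0,0],-0.35],[[0,0,0],[0,0,0],-0.35],[[0,0,0],[0,0,0],-0.35],[[0,0,0],[0,0,0],-0.35],[[0,0,0],[0,0,0],-0.35],[[0,0,0],[0,0,0],-0.35],[[0,0,0],[0,0,0],-0.35],[[0,0,0],[0,0,0],-0.35],[[0,0,0],[0,0,0],-0.35],[[0,0,0],[0,0,0],-0.35]]' >/dev/null
python3 look.py |head -1
python3 -m pendant '[[[0,0,0],[0,0,0],-0.35],[[0,0,0],[0,0,0],-0.35],[[0,0,0],[0,0,0],-0.35],[[0,0,0],[0,0,0],-0.35],[[0,0,0],[0,0,0],-0.35],[[0,0,0],[0,0,0],-0.35],[[0,0,0],[0,0,0],-0.35],[[0,0,0],[0,0,0],-0.35],[[0,0,0],[0,0,0],-0.35],[[0,0,0],[0,0,0],-0.35]]' >/dev/null
python3 look.py|head -1
python3 -m pendant '[[[0,0,0],[0,0,0],-0.35],[[0,0,0],[0,0,0],-0.35],[[0,0,0],[0,0,0],-0.35],[[0,0,0],[0,0,0],-0.35],[[0,0,0],[0,0,0],-0.35],[[0,0,0],[0,0,0],-0.35],[[0,0,0],[0,0,0],-0.35],[[0,0,0],[0,0,0],-0.35],[[0,0,0],[0,0,0],-0.35],[[0,0,0],[0,0,0],-0.35]]' >/dev/null
python3 look.py
```

```text
t 18.65 drop 57.5 mm (score 0.92) tcp [513.4 -58.5  89.7] yaw 0.470 force [-1.2  0.3  0.6] tang -0.8 grip 29.8
t 19.53 drop 57.5 mm (score 0.92) tcp [513.4 -58.5  89.7] yaw 0.470 force [-0.5  0.6  0. ] tang -0.7 grip 30.0
t 20.42 drop 57.5 mm (score 0.92) tcp [513.4 -58.5  89.7] yaw 0.470 force [-1.2  1.6  0.3] tang -2.0 grip 29.8
lever angle of tcp 0.295 r 74.8
for +0.05 rad: per row 0.0068 -0.0104 turn 0.0417
```

The basin stopped after 57.5 mm, which could be the bottom or another stall. I test with a slightly wider opening and check the absolute rim height.

```bash

python3 -m pendant '[[[0.004,-0.0065,0],[0,0,0.025],-0.35],[[0.004,-0.0065,0],[0,0,0.025],-0.35],[[0.004,-0.0065,0],[0,0,0.025],-0.35],[[0.004,-0.0065,0],[0,0,0.025],-0.35],[[0.004,-0.0065,0],[0,0,0.025],-0.35],[[0.004,-0.0065,0],[0,0,0.025],-0.35],[[0.004,-0.0065,0],[0,0,0.025],-0.35],[[0.004,-0.0065,0],[0,0,0.025],-0.35],[[0.004,-0.0065,0],[0,0,0.025],-0.35],[[0.004,-0.0065,0],[0,0,0.025],-0.35]]'
python3 look.py
python3 - <<'E'
from h import *
import glob
f=max(glob.glob('pics/s_*'),key=lambda f:float(f[7:-4]))
g=lambda i:cv2.resize(i,None,fx=4,fy=4,interpolation=cv2.INTER_CUBIC)
a=g(cv2.imread("pics/scene0.png")[120:220,300:395]);b=g(cv2.imread(f)[120:220,300:395])
def draw(im,h):
    th=np.linspace(0,2*np.pi,60);P=[(proj("scene",[510+112*np.cos(q),222+112*np.sin(q),166+h])-[300,120])*4 for q in th]
    cv2.polylines(im,[np.int32(P)],True,(0,0,255),1)
draw(a,57);draw(b,0);cv2.imwrite("pics/c5.png",np.hstack([a,b]))
E
```

```text
time: 21.3
tool_pos: [514.6, -60.4, 89.6]
tcp_rot: [3.142, -0.0, 0.501]
contact_force: [-0.1, 2.4, 0.6]
grip_width: 30.0
finger_force: 1.0
t 21.30 drop 57.5 mm (score 0.92) tcp [514.6 -60.4  89.6] yaw 0.501 force [-0.1  2.4  0.6] tang -2.2 grip 30.0
lever angle of tcp 0.326 r 74.9
for +0.05 rad: per row 0.0072 -0.0102 turn 0.0417
```

View pics/c5.png

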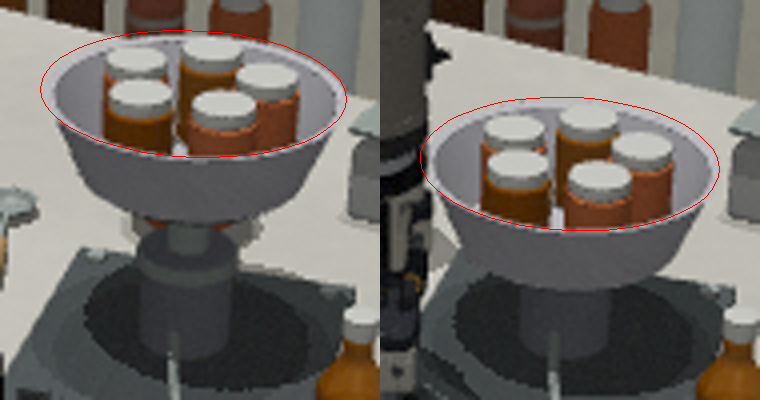

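Now the rim matches the ellipse predicted for platen height 0 (image row 231 against 231), and the extra opening moved nothing, so the basin is fully down. Next I swing the lever back.

```bash

python3 -m pendant '[[[-0.0257,0.05,0],[0,0,-0.042],-0.35],[[-0.0257,0.05,0],[0,0,-0.042],-0.35],[[-0.0257,0.05,0],[0,0,-0.042],-0.35],[[-0.0257,0.05,0],[0,0,-0.042],-0.35],[[-0.0257,0.05,0],[0,0,-0.042],-0.35],[[-0.0257,0.05,0],[0,0,-0.042],-0.35],[[-0.0257,0.05,0],[0,0,-0.042],-0.35],[[-0.0257,0.05,0],[0,0,-0.042],-0.35],[[-0.0257,0.05,0],[0,0,-0.042],-0.35],[[-0.0257,0.05,0],[0,0,-0.042],-0.35]]' >/dev/null
python3 look.py
python3 -m pendant '[[[-0.0087,0.028,0],[0,0,-0.1],-0.35],[[-0.0087,0.028,0],[0,0,-0.1],-0.35],[[-0.0087,0.028,0],[0,0,-0.1],-0.35],[[-0.0087,0.028,0],[0,0,-0.1],-0.35],[[-0.0087,0.028,0],[0,0,-0.1],-0.35],[[-0.0087,0.028,0],[0,0,-0.1],-0.35],[[-0.0087,0.028,0],[0,0,-0.1],-0.35],[[-0.0087,0.028,0],[0,0,-0.1],-0.35],[[-0.0087,0.028,0],[0,0,-0.1],-0.35],[[-0.0087,0.028,0],[0,0,-0.1],-0.35]]'
python3 look.py
```

```text
t 22.18 drop 57.5 mm (score 0.92) tcp [506.9 -45.7  89.7] yaw 0.449 force [-0.1 -3.1  0. ] tang 2.7 grip 30.1
lever angle of tcp 0.104 r 75.0
for +0.05 rad: per row 0.0047 -0.0116 turn 0.0417
time: 23.07
tool_pos: [504.3, -37.0, 89.7]
tcp_rot: [3.141, -0.0, 0.329]
contact_force: [-1.9, -3.3, 1.1]
grip_width: 29.6
finger_force: 1.5
t 23.07 drop 57.5 mm (score 0.92) tcp [504.3 -37.   89.7] yaw 0.329 force [-1.9 -3.3  1.1] tang 2.5 grip 29.6
lever angle of tcp -0.018 r 74.9
for +0.05 rad: per row 0.0033 -0.0120 turn 0.0417
```

```bash
cat >chk.py <<'E'
from h import *
import sys
o=bot.get_obs();yaw=o["tcp_rot"][2];t=np.array([np.sin(yaw),-np.cos(yaw)]);f=o["contact_force"][:2]@t
print("t %.2f tang %.1f finger %.1f"%(o["time"],f,o["finger_force"]),o["tool_pos"].round(2)[:2]);sys.exit(f>4.5 or o["finger_force"]>3.5)
E
python3 -m pendant '[[[-0.002,0.0063,0],[0,0,-0.022],-0.35],[[-0.002,0.0063,0],[0,0,-0.022],-0.35],[[-0.002,0.0063,0],[0,0,-0.022],-0.35],[[-0.002,0.0063,0],[0,0,-0.022],-0.35],[[-0.002,0.0063,0],[0,0,-0.022],-0.35],[[-0.002,0.0063,0],[0,0,-0.022],-0.35],[[-0.002,0.0063,0],[0,0,-0.022],-0.35],[[-0.002,0.0063,0],[0,0,-0.022],-0.35],[[-0.002,0.0063,0],[0,0,-0.022],-0.35],[[-0.002,0.0063,0],[0,0,-0.022],-0.35]]' >/dev/null
python3 chk.py && python3 -m pendant '[[[-0.0005,0.0016,0],[0,0,-0.0055],-0.35],[[-0.0005,0.0016,0],[0,0,-0.0055],-0.35],[[-0.0005,0.0016,0],[0,0,-0.0055],-0.35],[[-0.0005,0.0016,0],[0,0,-0.0055],-0.35],[[-0.0005,0.0016,0],[0,0,-0.0055],-0.35],[[-0.0005,0.0016,0],[0,0,-0.0055],-0.35],[[-0.0005,0.0016,0],[0,0,-0.0055],-0.35],[[-0.0005,0.0016,0],[0,0,-0.0055],-0.35],[[-0.0005,0.0016,0],[0,0,-0.0055],-0.35],[[-0.0005,0.0016,0],[0,0,-0.0055],-0.35]]' >/dev/null
python3 chk.py && python3 -m pendant '[[[-0.0005,0.0016,0],[0,0,-0.0055],-0.35],[[-0.0005,0.0016,0],[0,0,-0.0055],-0.35],[[-0.0005,0.0016,0],[0,0,-0.0055],-0.35],[[-0.0005,0.0016,0],[0,0,-0.0055],-0.35],[[-0.0005,0.0016,0],[0,0,-0.0055],-0.35],[[-0.0005,0.0016,0],[0,0,-0.0055],-0.35],[[-0.0005,0.0016,0],[0,0,-0.0055],-0.35],[[-0.0005,0.0016,0],[0,0,-0.0055],-0.35],[[-0.0005,0.0016,0],[0,0,-0.0055],-0.35],[[-0.0005,0.0016,0],[0,0,-0.0055],-0.35]]' >/dev/null
python3 chk.py && python3 -m pendant '[[[-0.0005,0.0016,0],[0,0,-0.0055],-0.35],[[-0.0005,0.0016,0],[0,0,-0.0055],-0.35],[[-0.0005,0.0016,0],[0,0,-0.0055],-0.35],[[-0.0005,0.0016,0],[0,0,-0.0055],-0.35],[[-0.0005,0.0016,0],[0,0,-0.0055],-0.35],[[-0.0005,0.0016,0],[0,0,-0.0055],-0.35],[[-0.0005,0.0016,0],[0,0,-0.0055],-0.35],[[-0.0005,0.0016,0],[0,0,-0.0055],-0.35],[[-0.0005,0.0016,0],[0,0,-0.0055],-0.35],[[-0.0005,0.0016,0],[0,0,-0.0055],-0.35]]' >/dev/null
python3 chk.py
```

```text
t 23.95 tang 2.7 finger 1.5 [503.8  -35.15]
t 24.78 tang 2.2 finger 1.4 [503.64 -34.68]
t 25.62 tang 1.8 finger 1.4 [503.49 -34.19]
t 26.45 tang 2.4 finger 1.3 [503.24 -33.71]
```

```bash

python3 -m pendant '[[[-0.0005,0.0016,0],[0,0,-0.0055],-0.35],[[-0.0005,0.0016,0],[0,0,-0.0055],-0.35],[[-0.0005,0.0016,0],[0,0,-0.0055],-0.35],[[-0.0005,0.0016,0],[0,0,-0.0055],-0.35],[[-0.0005,0.0016,0],[0,0,-0.0055],-0.35],[[-0.0005,0.0016,0],[0,0,-0.0055],-0.35],[[-0.0005,0.0016,0],[0,0,-0.0055],-0.35],[[-0.0005,0.0016,0],[0,0,-0.0055],-0.35],[[-0.0005,0.0016,0],[0,0,-0.0055],-0.35],[[-0.0005,0.0016,0],[0,0,-0.0055],-0.35]]' >/dev/null
python3 chk.py && python3 -m pendant '[[[-0.0005,0.0016,0],[0,0,-0.0055],-0.35],[[-0.0005,0.0016,0],[0,0,-0.0055],-0.35],[[-0.0005,0.0016,0],[0,0,-0.0055],-0.35],[[-0.0005,0.0016,0],[0,0,-0.0055],-0.35],[[-0.0005,0.0016,0],[0,0,-0.0055],-0.35],[[-0.0005,0.0016,0],[0,0,-0.0055],-0.35],[[-0.0005,0.0016,0],[0,0,-0.0055],-0.35],[[-0.0005,0.0016,0],[0,0,-0.0055],-0.35],[[-0.0005,0.0016,0],[0,0,-0.0055],-0.35],[[-0.0005,0.0016,0],[0,0,-0.0055],-0.35]]' >/dev/null
python3 chk.py && python3 -m pendant '[[[-0.0005,0.0016,0],[0,0,-0.0055],-0.35],[[-0.0005,0.0016,0],[0,0,-0.0055],-0.35],[[-0.0005,0.0016,0],[0,0,-0.0055],-0.35],[[-0.0005,0.0016,0],[0,0,-0.0055],-0.35],[[-0.0005,0.0016,0],[0,0,-0.0055],-0.35],[[-0.0005,0.0016,0],[0,0,-0.0055],-0.35],[[-0.0005,0.0016,0],[0,0,-0.0055],-0.35],[[-0.0005,0.0016,0],[0,0,-0.0055],-0.35],[[-0.0005,0.0016,0],[0,0,-0.0055],-0.35],[[-0.0005,0.0016,0],[0,0,-0.0055],-0.35]]' >/dev/null
python3 chk.py && python3 -m pendant '[[[-0.0005,0.0016,0],[0,0,-0.0055],-0.35],[[-0.0005,0.0016,0],[0,0,-0.0055],-0.35],[[-0.0005,0.0016,0],[0,0,-0.0055],-0.35],[[-0.0005,0.0016,0],[0,0,-0.0055],-0.35],[[-0.0005,0.0016,0],[0,0,-0.0055],-0.35],[[-0.0005,0.0016,0],[0,0,-0.0055],-0.35],[[-0.0005,0.0016,0],[0,0,-0.0055],-0.35],[[-0.0005,0.0016,0],[0,0,-0.0055],-0.35],[[-0.0005,0.0016,0],[0,0,-0.0055],-0.35],[[-0.0005,0.0016,0],[0,0,-0.0055],-0.35]]' >/dev/null
python3 chk.py
```

```text
t 27.28 tang 2.2 finger 1.3 [503.06 -33.25]
t 28.12 tang 1.6 finger 1.4 [502.91 -32.75]
t 28.95 tang 2.1 finger 1.4 [502.75 -32.28]
t 29.78 tang 2.6 finger 1.4 [502.61 -31.8 ]
```

```bash

python3 -m pendant '[[[-0.0004,0.0016,0],[0,0,-0.0055],-0.35],[[-0.0004,0.0016,0],[0,0,-0.0055],-0.35],[[-0.0004,0.0016,0],[0,0,-0.0055],-0.35],[[-0.0004,0.0016,0],[0,0,-0.0055],-0.35],[[-0.0004,0.0016,0],[0,0,-0.0055],-0.35],[[-0.0004,0.0016,0],[0,0,-0.0055],-0.35],[[-0.0004,0.0016,0],[0,0,-0.0055],-0.35],[[-0.0004,0.0016,0],[0,0,-0.0055],-0.35],[[-0.0004,0.0016,0],[0,0,-0.0055],-0.35],[[-0.0004,0.0016,0],[0,0,-0.0055],-0.35]]' >/dev/null
python3 chk.py && python3 -m pendant '[[[-0.0004,0.0016,0],[0,0,-0.0055],-0.35],[[-0.0004,0.0016,0],[0,0,-0.0055],-0.35],[[-0.0004,0.0016,0],[0,0,-0.0055],-0.35],[[-0.0004,0.0016,0],[0,0,-0.0055],-0.35],[[-0.0004,0.0016,0],[0,0,-0.0055],-0.35],[[-0.0004,0.0016,0],[0,0,-0.0055],-0.35],[[-0.0004,0.0016,0],[0,0,-0.0055],-0.35],[[-0.0004,0.0016,0],[0,0,-0.0055],-0.35],[[-0.0004,0.0016,0],[0,0,-0.0055],-0.35],[[-0.0004,0.0016,0],[0,0,-0.0055],-0.35]]' >/dev/null
python3 chk.py && python3 -m pendant '[[[-0.0004,0.0016,0],[0,0,-0.0055],-0.35],[[-0.0004,0.0016,0],[0,0,-0.0055],-0.35],[[-0.0004,0.0016,0],[0,0,-0.0055],-0.35],[[-0.0004,0.0016,0],[0,0,-0.0055],-0.35],[[-0.0004,0.0016,0],[0,0,-0.0055],-0.35],[[-0.0004,0.0016,0],[0,0,-0.0055],-0.35],[[-0.0004,0.0016,0],[0,0,-0.0055],-0.35],[[-0.0004,0.0016,0],[0,0,-0.0055],-0.35],[[-0.0004,0.0016,0],[0,0,-0.0055],-0.35],[[-0.0004,0.0016,0],[0,0,-0.0055],-0.35]]' >/dev/null
python3 chk.py && python3 -m pendant '[[[-0.0004,0.0016,0],[0,0,-0.0055],-0.35],[[-0.0004,0.0016,0],[0,0,-0.0055],-0.35],[[-0.0004,0.0016,0],[0,0,-0.0055],-0.35],[[-0.0004,0.0016,0],[0,0,-0.0055],-0.35],[[-0.0004,0.0016,0],[0,0,-0.0055],-0.35],[[-0.0004,0.0016,0],[0,0,-0.0055],-0.35],[[-0.0004,0.0016,0],[0,0,-0.0055],-0.35],[[-0.0004,0.0016,0],[0,0,-0.0055],-0.35],[[-0.0004,0.0016,0],[0,0,-0.0055],-0.35],[[-0.0004,0.0016,0],[0,0,-0.0055],-0.35]]' >/dev/null
python3 chk.py
```

```text
t 30.62 tang 3.0 finger 1.4 [502.5  -31.34]
t 31.45 tang 1.7 finger 1.2 [502.21 -30.81]
t 32.28 tang 3.0 finger 1.5 [502.21 -30.42]
t 33.12 tang 6.0 finger 3.0 [502.29 -30.3 ]True
```

Contact with the bumper: tangential force 6 N against about 2.3 N of friction. I press a little more.

```bash

python3 -m pendant '[[[-0.0003,0.0013,0],[0,0,0],-0.35],[[-0.0003,0.0013,0],[0,0,0],-0.35],[[-0.0003,0.0013,0],[0,0,0],-0.35],[[-0.0003,0.0013,0],[0,0,0],-0.35],[[-0.0003,0.0013,0],[0,0,0],-0.35],[[-0.0003,0.0013,0],[0,0,0],-0.35],[[-0.0003,0.0013,0],[0,0,0],-0.35],[[-0.0003,0.0013,0],[0,0,0],-0.35],[[0,0,0],[0,0,0],-0.35],[[0,0,0],[0,0,0],-0.35]]' >/dev/null
python3 chk.py
```

```text
t 33.95 tang 7.5 finger 3.5 [502.26 -30.23]True
```

```bash

python3 -m pendant '[[[-0.0003,0.0015,0],[0,0,0],-0.35],[[-0.0003,0.0015,0],[0,0,0],-0.35],[[-0.0003,0.0015,0],[0,0,0],-0.35],[[-0.0003,0.0015,0],[0,0,0],-0.35],[[-0.0003,0.0015,0],[0,0,0],-0.35],[[-0.0003,0.0015,0],[0,0,0],-0.35],[[-0.0003,0.0015,0],[0,0,0],-0.35],[[-0.0003,0.0015,0],[0,0,0],-0.35],[[-0.0003,0.0015,0],[0,0,0],-0.35],[[0,0,0],[0,0,0],-0.35]]' >/dev/null
python3 chk.py
python3 -m pendant '[[[0,0,0],[0,0,0],-0.35],[[0,0,0],[0,0,0],-0.35],[[0,0,0],[0,0,0],-0.35],[[0,0,0],[0,0,0],-0.35],[[0,0,0],[0,0,0],-0.35],[[0,0,0],[0,0,0],-0.35],[[0,0,0],[0,0,0],-0.35],[[0,0,0],[0,0,0],-0.35],[[0,0,0],[0,0,0],-0.35],[[0,0,0],[0,0,0],-0.35]]' >/dev/null
python3 chk.py
```

```text
t 34.78 tang 7.6 finger 4.3 [502.26 -30.18]
t 35.62 tang 8.3 finger 4.3 [502.29 -30.21]True
True
```

```bash

python3 -m pendant '[[[-0.0003,0.0017,0],[0,0,0],-0.35],[[-0.0003,0.0017,0],[0,0,0],-0.35],[[-0.0003,0.0017,0],[0,0,0],-0.35],[[-0.0003,0.0017,0],[0,0,0],-0.35],[[-0.0003,0.0017,0],[0,0,0],-0.35],[[-0.0003,0.0017,0],[0,0,0],-0.35],[[-0.0003,0.0017,0],[0,0,0],-0.35],[[-0.0003,0.0017,0],[0,0,0],-0.35],[[-0.0003,0.0017,0],[0,0,0],-0.35],[[0,0,0],[0,0,0],-0.35]]' >/dev/null
python3 chk.py
python3 -m pendant '[[[0,0,0],[0,0,0],-0.35],[[0,0,0],[0,0,0],-0.35],[[0,0,0],[0,0,0],-0.35],[[0,0,0],[0,0,0],-0.35],[[0,0,0],[0,0,0],-0.35],[[0,0,0],[0,0,0],-0.35],[[0,0,0],[0,0,0],-0.35],[[0,0,0],[0,0,0],-0.35],[[0,0,0],[0,0,0],-0.35],[[0,0,0],[0,0,0],-0.35]]' >/dev/null
python3 chk.py
```

```text
t 36.45 tang 10.6 finger 5.2 [502.27 -30.14]
t 37.28 tang 9.9 finger 5.2 [502.26 -30.14]True
True
```

About 10 N on the bumper. I back off centred, open the jaws and lift.

```bash

python3 -m pendant '[[[0.008,-0.028,0],[0,0,0],-0.35],[[0.008,-0.028,0],[0,0,0],-0.35],[[0.008,-0.028,0],[0,0,0],-0.35],[[0.008,-0.028,0],[0,0,0],-0.35],[[0.008,-0.028,0],[0,0,0],-0.35],[[0.008,-0.028,0],[0,0,0],-0.35],[[0.008,-0.028,0],[0,0,0],-0.35],[[0.008,-0.028,0],[0,0,0],-0.35],[[0.008,-0.028,0],[0,0,0],-0.1],[[0,0,0],[0,0,0],0]]'
python3 -m pendant '[[[0,0,0.1],[0,0,0],0],[[0,0,0.3],[0,0,0],0],[[0,0,0.5],[0,0,0],0],[[0,0,0.5],[0,0,0],0],[[0,0,0.5],[0,0,0],0],[[0,0,0.5],[0,0,0],0],[[0,0,0.5],[0,0,0],0],[[0,0,0.5],[0,0,0],0],[[0,0,0],[0,0,0],0],[[0,0,0],[0,0,0],0]]'
python3 look.py
python3 - <<'E'
from h import *
cv2.imwrite("pics/wf.png",bot.capture("wrist"))
for q in(-.035,0,.035,.07): 
  k=np.array([577,-19])-75*np.array([np.cos(.26+q),np.sin(.26+q)]);print(q,proj("wrist",np.r_[k,134]))
E
```

```text
time: 38.12
tool_pos: [504.1, -36.4, 89.6]
tcp_rot: [3.142, 0.0, 0.231]
contact_force: [1.0, -0.1, -0.2]
grip_width: 38.9
finger_force: 0.0
time: 38.95
tool_pos: [504.5, -36.3, 192.6]
tcp_rot: [3.141, -0.002, 0.231]
contact_force: [0.1, -0.0, 0.3]
grip_width: 46.2
finger_force: 0.0
t 38.95 drop 57.4 mm (score 0.92) tcp [504.5 -36.3 192.6] yaw 0.231 force [ 0.1 -0.   0.3] tang 0.1 grip 46.2
lever angle of tcp -0.026 r 74.6
for +0.05 rad: per row 0.0032 -0.0120 turn 0.0417
-0.035 [317.87910127 204.26171415]
0 [320.98409064 204.22850947]
0.035 [324.08684354 204.09300025]
0.07 [327.1846092  203.85525818]
```

View pics/wf.png

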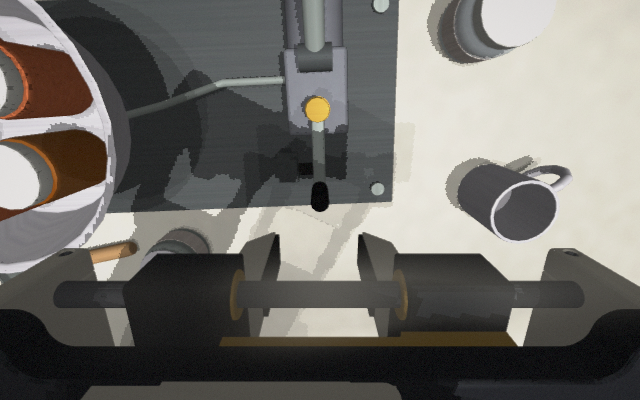

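The final wrist view shows the knob at (319,197) with the lever against the bumper at (306,168). The basin is down, the gripper is clear and the neighbouring objects have not moved. I hand in.

```bash
python3 -c "
from plant import bot
print(bot.close_job())"
```

```text
the job is handed in; nothing more can be done
None
```

The job is handed in with no verdict shown: the basin is fully down (57 mm, about 13 mm/s measured, with one brief stall near the top), the lever was pressed on its bumper with an estimated 10 N and stayed there, and the gripper was lifted clear.

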